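# Settle the conveyor pulley on the balancing rollers

### The arm

A 6-joint arm with a two-finger parallel gripper is mounted at the origin on the work surface. World frame = base frame: x ahead of the robot, y to its left, z up, the work surface at z = 0. Lengths are in m, angles in degrees, forces in N, time in s.
With the tool pointing down it reaches from about 0.325 to 0.775 m from the base axis. Payload 5.5 kg.
Tool frame: the origin (TCP) lies between the finger pads; the fingertips stand 17 mm ahead of it and the grasp point (between the pads) lies 2 mm behind it; z points along the fingers, y is the line along which they close (so a half turn about z gives the same grasp; the last joint's range is limited). The gripper opens to 88 mm and grips with 3 to 60 N. Pads are 20 mm wide; open, the fingers measure 115 mm over their backs; the gripper's body (75 mm by 178 mm) begins 61 mm behind the grasp point.
Start: joints at [-69.253, 5.22, 70.514, -0, 104.267, -3.249], TCP at [0.244, -0.548, 0.24] pointing down, gripper open.
Joint ranges: [-164.24, 164.24], [-49.07, 125.15], [9.68, 141.18], [-86.29, 266.29], [3.28, 154.24], [-151.56, 151.56]. Speed limits (degrees/s): [147.25, 147.25, 172.46, 180, 180, 180].

### API

Orientations are given as [roll, pitch, yaw] about the fixed x, y, z axes, in that order (R = Rz(yaw) Ry(pitch) Rx(roll)).
In Python, from bench import ctrl gives the robot as it stands. The module is installed in compiled form; this text tells all that it offers.
- The arm moves only by the tool drive_tool, never from a script. Its argument "motion" is a list of rows, each an object of numbers: "x", "y", "z": the shift along the tool's x, y, z in units of 40 mm (1.0 is 40 mm); "twist": the turn about the tool's z in units of 6 degrees (1.0 is 6 degrees); "claw": the finger opening in mm, from 0 to 87.8. A call has 1 to 12 rows; each row shifts and turns the commanded pose from where the row before left it, along the tool's axes as they then stand; what a row does not reach is not made up. A row lasts 1/12 s, in which the tool goes at most 41.7 mm and 7.16 degrees, less where a joint would pass 70% of its speed; a pose out of reach is approached as far as the arm can. A call is refused whole if a number of a shift passes 1 or a number of a turn 1, either way. A call with a gripper value outside its range is refused whole. The fingers move at their own pace and stop on an object; "newtons" is the grip in N (left out, the last holds). Time passes only in rows, so rows that do not move let the fingers close. It gives the time, the measured TCP pose, the force, the opening and the grip force at its end, in the units of the state.
- ctrl.read_state(): the state, without advancing time (a new reading comes with each control period).
- ctrl.snapshot(name): name is "side" or "top"; returns the picture (384x512x3 uint8, red, green, blue); there is no depth.
- ctrl.get_calibration(name): a dict with "fov_y" (degrees; the focal length in pixels is half the picture's height over the tangent of half this angle, whatever the lens; pixels are square), "cx", "cy" (the principal point, pixels), "rvec" (rotation vector, rad) and "tvec" (3), from world to camera coordinates, as OpenCV has them. Camera axes: x right, y down, z forward; pixel columns grow to the right and rows downward; lengths in m; the calibration is good to about 2 mm. A picture is of the moment at which its call begins. get_calibration takes no time and is no camera call.
- ctrl.finish_job(): hands the job in; it is judged then, once.
Trained networks look in the newest picture that a camera, given by its name, has taken for a name from the list of things; names that differ only in an ending like _2 or _b are one class to them, and where a whole thing is asked for, a point or a joint stands for the part that bears it (a point fixed in the world has none). Each returns a list of dicts, best first, with "conf" (0 to 1); they miss things now and then, are a little off and sometimes report something else, mostly with a low value. They report only what shows in the picture. A call takes as long as a camera call. They do not tell look-alikes from the thing itself.
- ctrl.masks_of(camera, label): "region" (384x512 bool, what is visible of it).
- ctrl.landmark_of(camera, label): "point" ([x, y, z] in m, in the coordinates of the camera as it stood for that picture, good to about 4 mm: a listed point, or the origin of a listed thing).
The state is a dict: "time_s": time; "joint_positions": joint angles; "qvel": joint speeds; "tau": joint torques, N m; "position": TCP position; "eef_rot": TCP orientation; "ft_force": force on the tool from outside, world axes, zero at the start; "moment": the same for the moment, N m; "width": finger opening in m; "finger_force": force on a finger pad.
Only numpy, scipy, OpenCV 4.12 (cv2) and the standard library are available. Lean on these libraries where they do the work, as an engineer would, in place of code of your own. Each camera call takes 0.05 s, during which the arm holds its last target. There are 200 camera calls.

### The job

Lift the belt pulley out of its V cradle and set its shaft gently on the four rollers of the balancing stand, centred between the roller posts, then let go so that it turns freely and comes to rest with its heavy side (the dark block) down. Only then lock it in: lift the keeper's black knob out of its notch, slide it past the middle notch and drop it fully into the last one, where the keeper arm stands over the shaft, leaving the pulley at rest, heavy side down. Leave the wrench and the tin that lie between cradle and stand where they are.

Things in the scene. Friction and masses are not known exactly. Their poses are not given: they have to be found in the camera images.
- pulley: Aluminium belt pulley on a steel shaft, 0.5 to 0.85 kg. Wheel 110 mm diameter, 24 mm wide; shaft 20 mm diameter, 144 mm long, stubs each side. Origin at the centre of both; y along the shaft; -z towards the heavy side (z is up when it is down). Starts level in the cradle, heavy side about 150 degrees from the bottom. On the rollers it swings 1 to 4 s and stops within 6 degrees of heavy side down.
- rim_heavy (a point): Centre of the dark steel block, 36 x 20 mm and flush with the wheel's faces, inside the rim 33 mm from the shaft axis: the pulley's heavy side. The wheel is solid to the fingers, 24 mm wide everywhere: pinch it from above at the top of its rim (55 mm above the axis), the fingers closing along the shaft.
- cradle: Fixed low rack: dark base 110 x 140 x 8 mm, two uprights at y = +-50 mm (12 mm thick) with white V blocks on top, open upward, up to 78 mm high. Origin at the underside's centre; the pulley's shaft lies along the cradle's y, its axis 70 mm above the table.
- stand: Fixed grey balancing stand, base plate 12 mm thick, x -55 to 95, y -80 to 125 mm. Origin on the table below the middle of four free steel rollers (44 mm diameter, at x = +-23, y = +-50 mm, centres 58 mm high). Roller posts, 72 mm wide, 64 mm high, at y = +-63 mm. Shaft belongs along the stand's y. A rail along x, 16 mm thick, 58 mm high, stands at y = 100 mm.
- roller_seat (a point): Where the pulley's centre belongs on the stand: stand x = 0, y = 0, 80 mm above the table. Shaft along the stand's y axis, wheel midway between the posts, within 10 mm along the shaft; the wheel has about 16 mm free to the rollers on each side.
- keeper (a joint): Keeper carriage on the rail, m: 0 at the outer notch (start, open), 0.028 middle notch, 0.056 closed; grows towards the stand's -x; range -0.004 to 0.060; friction about 1 N. Its level arm, 12 mm wide, 94 to 102 mm above the table, reaches from the rail to stand y = 56 mm; closed, it stands 4 mm above the shaft stub and does not touch it.
- plunger (a joint): Height in m by which the knob is lifted: 0 when its pin is fully down in a notch, free of the notches from 0.011, end stop at 0.022. Weight and a light spring pull it down (2 to 3 N). Let down between notches, the pin rests on the rail at about 0.010.
- knob_top (a point): Centre of the top face of the round black knob, 24 mm diameter, 28 mm tall, on the keeper carriage; 138 mm above the table when down, at stand y = 100 mm, x = 56 mm minus the keeper value. It only slides along the stand's x and lifts. Grip its upper 20 mm from above, the fingers closing along the stand's x.
- closed_notch (a point): Mouth of the last notch, beside the shaft, where the knob's pin must go: stand x = 0, y = 100 mm, 58 mm high. Notches are 13 mm wide along the rail, 12 mm deep, 28 mm apart; the pin is 10 mm thick with a round tip.
- tin_a: Bystander, leave alone: the nearest tin, open, 90 mm diameter, 110 mm tall, gold-lined; origin at the underside's centre.
- wrench: Bystander, leave alone: wrench, about 180 mm long, lying flat between cradle and stand.
There are look-alikes about, which are no part of the job. Leave any orange or pink look-alike of the pulley alone.

How it is judged (in metres and radians):
On the way:
1. the pulley lies centred on the rollers, let go and at rest with its heavy side down, while the keeper is still in its outer notch (x of pulley in the frame of stand between -0.005 and 0.005 m and y of pulley in the frame of stand between -0.011 and 0.011 m and z of pulley in the frame of stand between 0.076 and 0.084 m and angle between the y axis of pulley and the y axis of stand, either way round below 0.06 rad and angle between pulley's own z axis and vertical below 0.18 rad and angular speed of pulley below 0.2 rad/s and contact force between pulley and the fingers below 0.1 N and value of joint keeper below 0.006 m), for 0.5 s.
At the end, for the whole second after the job is handed in: Pulley shaft on the four rollers (axis within 5 mm sideways, 4 mm in height, 0.06 rad; wheel within 11 mm of the middle), untouched, under 0.2 rad/s, heavy side down within 0.18 rad; keeper within 3 mm of the notch beside the shaft, its knob down within 2.5 mm (x of pulley in the frame of stand between -0.005 and 0.005 m and y of pulley in the frame of stand between -0.011 and 0.011 m and z of pulley in the frame of stand between 0.076 and 0.084 m and angle between the y axis of pulley and the y axis of stand, either way round below 0.06 rad and angle between pulley's own z axis and vertical below 0.18 rad and angular speed of pulley below 0.2 rad/s and contact force between pulley and the fingers below 0.1 N and value of joint keeper between 0.053 and 0.059 m and value of joint plunger below 0.0025 m).
It fails at once if the pulley hits or is pressed on the stand with more than 80 N (contact force between pulley and stand above 80 N).
It fails at once if the wrench or the nearest tin is moved more than 30 mm (distance of any of tin_a, wrench from where it was at the start of the episode above 0.03 m).
It also fails if it takes over 54 s, if anything falls off the work surface, if the arm or the gripper's body presses on something with over 40 N, if the wrist force passes 120 N, or if a joint passes its speed limit or range.

## Working session

There is one attempt and no reset: what is moved stays moved. The work goes in short steps, Python scripts to look and compute and a tool call to move; the robot and the scene stay as the last step left them, time stands still between calls to the robot, and variables do not carry over. Pictures are saved under pics/ and viewed, at most 10 in all, crops included, and the job is handed in when it is done.

Besides the shell and the picture viewer there is one more tool, called after ">>>" in YAML: its name, and indented under it one key for each argument. drive_tool: Moves the arm, as the interface text tells. Its arguments: {"type":"object","properties":{"motion":{"type":"array"},"newtons":{"type":"number"}},"required":["motion"]}

```bash
mkdir -p pics; cat > h.py <<'E'
import numpy as np, cv2
from bench import ctrl
def cal(n):
    c=ctrl.get_calibration(n); R=cv2.Rodrigues(np.array(c["rvec"],float))[0]; t=np.array(c["tvec"],float).ravel()
    f=192/np.tan(np.radians(c["fov_y"]/2)); K=np.array([[f,0,c["cx"]],[0,f,c["cy"]],[0,0,1]]); return K,R,t
def toW(n,p):
    K,R,t=cal(n); return R.T@(np.array(p)-t)
def proj(n,P):
    K,R,t=cal(n); q=K@(R@np.array(P)+t); return q[:2]/q[2]
def ray(n,uv,z):
    K,R,t=cal(n); d=R.T@np.linalg.inv(K)@np.array([*uv,1.]); o=-R.T@t; return o+d*(z-o[2])/d[2]
def save(n,name):
    im=ctrl.snapshot(n); cv2.imwrite(f"pics/{name}.png",im[:,:,::-1]); return im
def marks(cams,labels,thr=0.2):
    for n in cams:
        for l in labels:
            for d in ctrl.landmark_of(n,l):
                if d["conf"]>thr:
                    w=toW(n,d["point"]); print(n,l,round(d["conf"],2),w.round(4),proj(n,w).round(0))
E
python3 - <<'E'
from h import *
a=save("side","s0");b=save("top","t0")
cv2.imwrite("pics/b0.png",cv2.resize(np.hstack([a,b])[:,:,::-1],(800,300)))
marks(["side","top"],["pulley","rim_heavy","cradle","stand","roller_seat","knob_top","closed_notch","tin_a","wrench"])
s=ctrl.read_state();print(s["time_s"],s["eef_rot"],s["ft_force"])
E
```

```text
side pulley 0.98 [ 0.4672 -0.1951  0.0722] [255. 155.]
side pulley 0.7 [ 0.2892 -0.2735  0.0573] [317. 141.]
side pulley 0.64 [0.293  0.1863 0.0536] [333. 282.]
side rim_heavy 0.95 [ 0.2873 -0.2685  0.0902] [319. 134.]
side rim_heavy 0.75 [0.2934 0.1862 0.0894] [335. 273.]
side rim_heavy 0.66 [ 0.453  -0.1882  0.101 ] [260. 149.]
side cradle 0.93 [ 0.4682 -0.1978  0.0019] [254. 173.]
side stand 0.97 [ 0.5342  0.1095 -0.0031] [225. 265.]
side roller_seat 0.94 [0.5342 0.1115 0.0841] [222. 244.]
side knob_top 0.69 [0.5795 0.2156 0.139 ] [194. 270.]
side closed_notch 0.57 [0.524  0.2095 0.0571] [225. 289.]
side tin_a 0.84 [ 0.6964 -0.049   0.0048] [167. 211.]
side wrench 0.63 [ 0.4313 -0.0445  0.0005] [268. 215.]
top pulley 0.84 [ 0.2901 -0.2698  0.0542] [343. 280.]
top pulley 0.66 [ 0.4663 -0.1956  0.0714] [315. 210.]
top rim_heavy 0.9 [ 0.451  -0.1897  0.0972] [314. 215.]
top rim_heavy 0.7 [0.2919 0.187  0.0878] [162. 274.]
top cradle 0.92 [ 0.4642 -0.1953  0.0026] [311. 215.]
top stand 0.56 [ 0.5327  0.1097 -0.0026] [201. 188.]
top knob_top 0.66 [0.5835 0.2139 0.1373] [156. 155.]
top closed_notch 0.89 [0.522  0.2118 0.0519] [161. 186.]
top tin_a 0.9 [ 0.6963 -0.0481 -0.0011] [259. 133.]
top tin_a 0.74 [ 0.4536 -0.1907  0.0988] [315. 214.]
top tin_a 0.21 [0.5233 0.2101 0.0529] [161. 186.]
top wrench 0.57 [ 4.28e-01 -4.40e-02  2.00e-04] [255. 227.]
top wrench 0.23 [0.5238 0.2113 0.0515] [161. 186.]
1.0 [1.79997587e+02 9.50611250e-05 2.39958064e+01] [ 0.14643775 -0.01373296 -0.11195186]
```

View pics/t0.png

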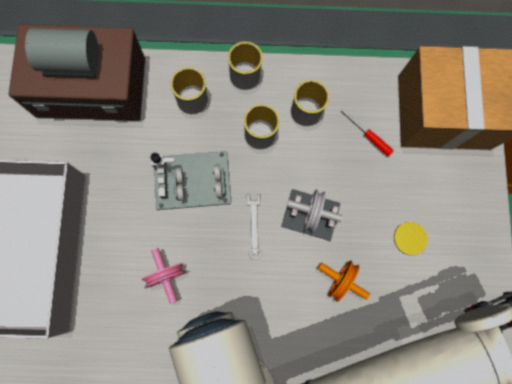

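View pics/s0.png

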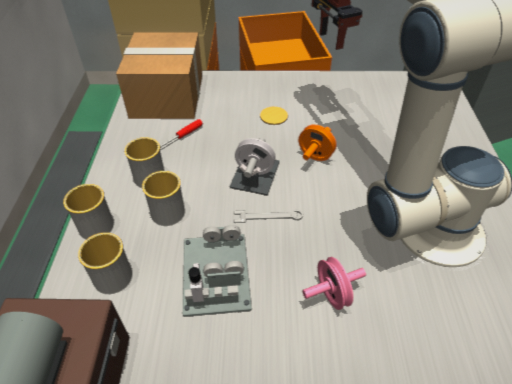

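```bash
python3 - <<'E'
from h import *
im=ctrl.snapshot("top")
a=cv2.resize(im[175:255,270:380],None,fx=5,fy=5,interpolation=3)
b=cv2.resize(im[140:220,140:240],None,fx=4,fy=5,interpolation=3)
cv2.imwrite("pics/crop.png",cv2.resize(a,(550,400))[:,:,::-1]);
for n in ["top","side"]:
  if n=="side": ctrl.snapshot("side")
  for l,z in [("stand",.012),("pulley",.07),("cradle",.008)]:
    for d in ctrl.masks_of(n,l):
        if d["conf"]<.3: continue
        ys,xs=np.nonzero(d["region"]); print(n,l,round(d["conf"],2),xs.mean().round(),ys.mean().round(),len(xs))
        P=np.array([ray(n,p,z)[:2] for p in np.c_[xs,ys]],np.float32)
        (c,s,an)=cv2.minAreaRect(P*1000); ev,V=np.linalg.eigh(np.cov(P.T)); v=V[:,1]; print("  rect",np.round(c),np.round(s),round(an,1),"pca",np.degrees(np.arctan2(v[1],v[0])).round(1))
E
```

```text
top stand 0.62 191.0 180.0 4017Traceback (most recent call last):
  File "<stdin>", line 12, in <module>
  File "h.py", line 11, in ray
    K,R,t=cal(n); d=R.T@np.linalg.inv(K)@np.array([*uv,1.]); o=-R.T@t; return o+d*(z-o[2])/d[2]
          ~~~^^^
  File "h.py", line 4, in cal
    c=ctrl.get_calibration(n); R=cv2.Rodrigues(np.array(c["rvec"],float))[0]; t=np.array(c["tvec"],float).ravel()
ValueError: time passes only in moves, steps and waits
```

View pics/crop.png

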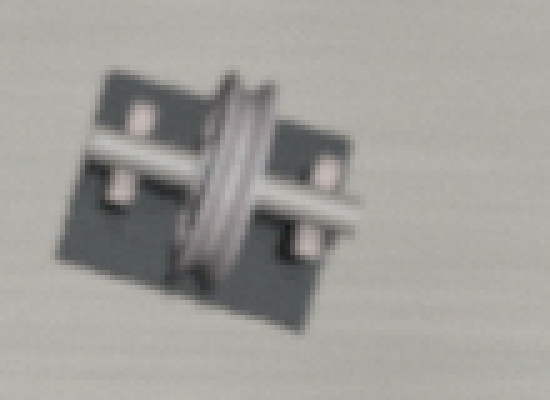

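The silver wheel at top (315,210) lies on white V blocks over the dark base, so it is the pulley. The orange wheel (343,280) and the pink one (163,275) lie on the bare table and are the look-alikes. In the crop the shaft runs from (90,145) to (360,215).

```bash
python3 - <<'E'
s=open("h.py").read()
s=s.replace("def cal(n):","from functools import lru_cache\n@lru_cache(None)\ndef cal(n):"); open("h.py","w").write(s)
E
python3 - <<'E'
from h import *
for n in ["top"]:
  ctrl.snapshot(n)
  for l,z in [("stand",.012),("pulley",.07),("cradle",.008)]:
    for d in ctrl.masks_of(n,l):
        if d["conf"]<.3: continue
        ys,xs=np.nonzero(d["region"]); print(n,l,round(d["conf"],2),xs.mean().round(),ys.mean().round(),len(xs))
        P=np.array([ray(n,p,z)[:2] for p in np.c_[xs,ys]],np.float32)
        (c,s,an)=cv2.minAreaRect(P*1000); print("  rect",np.round(c),np.round(s),round(an,1))
# shaft ends from crop
for q in [(90,145),(360,215)]: print(ray("top",(270+q[0]/5,175+q[1]/5),.07))
for q in [(110,72),(350,140),(305,330),(57,258)]: print(ray("top",(270+q[0]/5,175+q[1]/5),.008))
print(-cal("top")[1].T@cal("top")[2])
E
```

```text
top stand 0.58 191.0 180.0 4040
  rect [555. 138.] [162. 214.] 6.5
top pulley 0.81 314.0 211.0 770
  rect [ 466. -194.] [ 93. 119.] 22.6
top pulley 0.68 344.0 281.0 988
  rect [ 290. -269.] [ 98. 117.] 7.3
top pulley 0.58 164.0 275.0 861
  rect [288. 185.] [120.  97.] 60.3
top cradle 0.84 309.0 216.0 1315
  rect [ 466. -194.] [141. 113.] 75.1
[ 0.48142314 -0.12526234  0.07      ]
[ 0.44903088 -0.26599095  0.07      ]
[ 0.5339137  -0.14212477  0.008     ]
[ 0.49999328 -0.27473002  0.008     ]
[ 0.39471401 -0.24919687  0.008     ]
[ 0.4296889  -0.11433338  0.008     ]
[ 0.27141711 -0.0072604   1.23411076]
```

>>> drive_tool:
  motion:
    - {"twist": 1,"claw": 60}
    - {"twist": 1}
    - {"twist": 1}
    - {"twist": 1}
    - {"twist": 1}
    - {"twist": 1}
    - {"twist": 0.42}
    - {"y": -0.83,"x": 0.26}
    - {"y": -0.83,"x": 0.26}
    - {"y": -0.83,"x": 0.26}
    - {"y": -0.83,"x": 0.26}
    - {"y": -0.83,"x": 0.26}

```text
invalid input at $.motion[0]: expected keys x, y, z, twist, claw
```

>>> drive_tool:
  motion:
    - {"y": -0.83,"x": 0.26}
    - {"y": -0.83,"x": 0.26}
    - {"y": -0.83,"x": 0.26}
    - {"y": -0.83,"x": 0.26}
    - {"y": -0.83,"x": 0.26}
    - {"y": -0.83,"x": 0.26}
    - {"y": -0.8,"x": 0.3}
    - {"z": 0.75}
    - {"z": 0.75}
    - {}

```text
invalid input at $.motion[0]: expected keys x, y, z, twist, claw
```

```bash
python3 - <<'E'
from h import *
a=save("side","s1");b=save("top","t1")
cv2.imwrite("pics/v1.png",np.vstack([cv2.resize(a[100:220,180:340],(800,600))])[:,:,::-1])
c=cv2.resize(b[140:225,140:245],None,fx=6,fy=6,interpolation=3);cv2.imwrite("pics/v2.png",c[:,:,::-1])
marks(["side","top"],["pulley","stand","roller_seat","knob_top","closed_notch"],.4)
s=ctrl.read_state();print(s["position"],s["eef_rot"],s["width"])
E
```

```text
side pulley 0.87 [ 0.4661 -0.1958  0.0706] [255. 156.]
side pulley 0.87 [0.2915 0.1853 0.0557] [334. 281.]
side pulley 0.56 [ 0.2892 -0.2729  0.0561] [317. 142.]
side stand 0.79 [5.346e-01 1.097e-01 5.000e-04] [224. 264.]
side roller_seat 0.72 [0.5343 0.1161 0.0799] [222. 247.]
side knob_top 0.71 [0.5819 0.2115 0.139 ] [193. 268.]
side closed_notch 0.77 [0.5239 0.2093 0.0592] [225. 289.]
top pulley 0.95 [ 0.291  -0.2663  0.0562] [342. 280.]
top pulley 0.81 [ 0.4644 -0.1971  0.0714] [316. 211.]
top pulley 0.67 [0.2891 0.1897 0.0535] [163. 275.]
top stand 0.93 [ 0.5317  0.1077 -0.0042] [202. 188.]
top roller_seat 0.62 [0.5311 0.1124 0.0818] [197. 181.]
top closed_notch 0.96 [0.5219 0.2107 0.0528] [161. 186.]
top closed_notch 0.5 [ 0.4663 -0.1941  0.067 ] [314. 211.]
[ 0.24401218 -0.54815907  0.23964116] [ 1.79998245e+02 -1.24282379e-04  2.39956220e+01] 0.08781444444425276
```

View pics/v2.png

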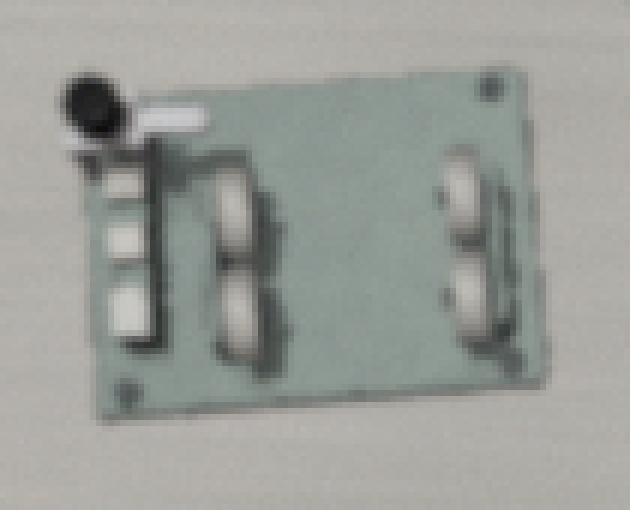

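The crop shows the stand plate with corners at about (525,70), (545,382) and (105,422). The black knob is at (93,105), in the outer notch. Each move row needs all five keys.

>>> drive_tool:
  motion:
    - {"x": 0,"y": 0,"z": 0,"twist": 1,"claw": 60}
    - {"x": 0,"y": 0,"z": 0,"twist": 1,"claw": 60}
    - {"x": 0,"y": 0,"z": 0,"twist": 1,"claw": 60}
    - {"x": 0,"y": 0,"z": 0,"twist": 1,"claw": 60}
    - {"x": 0,"y": 0,"z": 0,"twist": 1,"claw": 60}
    - {"x": 0,"y": 0,"z": 0,"twist": 1,"claw": 60}
    - {"x": 0,"y": 0,"z": 0,"twist": 0.42,"claw": 60}
    - {"x": 0.26,"y": -0.83,"z": 0,"twist": 0,"claw": 60}
    - {"x": 0.26,"y": -0.83,"z": 0,"twist": 0,"claw": 60}
    - {"x": 0.26,"y": -0.83,"z": 0,"twist": 0,"claw": 60}
    - {"x": 0.26,"y": -0.83,"z": 0,"twist": 0,"claw": 60}
    - {"x": 0.26,"y": -0.83,"z": 0,"twist": 0,"claw": 60}

```text
time_s: 2.9
position: [0.3365, -0.3991, 0.2397]
eef_rot: [180.0, -0.0, -14.6]
ft_force: [0.0, 0.6, -0.0]
width: 0.0602
finger_force: 0.0
```

>>> drive_tool:
  motion:
    - {"x": 0.26,"y": -0.83,"z": 0,"twist": 0,"claw": 60}
    - {"x": 0.26,"y": -0.83,"z": 0,"twist": 0,"claw": 60}
    - {"x": 0.26,"y": -0.83,"z": 0,"twist": 0,"claw": 60}
    - {"x": 0.26,"y": -0.83,"z": 0,"twist": 0,"claw": 60}
    - {"x": 0.26,"y": -0.83,"z": 0,"twist": 0,"claw": 60}
    - {"x": 0.26,"y": -0.83,"z": 0,"twist": 0,"claw": 60}
    - {"x": 0.3,"y": -0.8,"z": 0,"twist": 0,"claw": 60}
    - {"x": 0,"y": 0,"z": 0.75,"twist": 0,"claw": 60}
    - {"x": 0,"y": 0,"z": 0.75,"twist": 0,"claw": 60}
    - {"x": 0,"y": 0,"z": 0,"twist": 0,"claw": 60}

```text
time_s: 3.73
position: [0.4641, -0.1934, 0.1731]
eef_rot: [-179.9, 0.6, -14.4]
ft_force: [-0.9, 0.2, -1.2]
width: 0.0601
finger_force: 0.0
```

```bash
python3 - <<'E'
from h import *
from scipy.optimize import least_squares
for q,z in [((525,70),.012),((545,382),.012),((105,422),.012),((93,105),.138)]: print(ray("top",(140+q[0]/6,140+q[1]/6),z).round(4))
S=np.array([[95,-80],[-55,-80],[-55,125],[56,100],[56,100],[0,100],[0,100],[0,0],[0,0]])/1000.
W=np.array([ray("top",(140+q[0]/6,140+q[1]/6),z)[:2] for q,z in [((525,70),.012),((545,382),.012),((105,422),.012),((93,105),.138)]]+[[.581,.2137],[.5239,.2094],[.522,.211],[.5343,.1115],[.532,.1105]])
f=lambda p:((S@np.array([[np.cos(p[2]),np.sin(p[2])],[-np.sin(p[2]),np.cos(p[2])]])+p[:2])-W).ravel()
r=least_squares(f,[.53,.11,.1]); print(r.x,np.degrees(r.x[2])); print((r.fun.reshape(-1,2)*1000).round(1))
a=save("side","s2")
cv2.imwrite("pics/v3.png",cv2.resize(a[60:210,170:370],(800,600))[:,:,::-1])
s=ctrl.read_state();print(s["position"],s["eef_rot"],s["width"],s["time_s"],s["ft_force"])
E
```

```text
[0.6349 0.0398 0.012 ]
[0.4878 0.0251 0.012 ]
[0.4631 0.2232 0.012 ]
[0.5762 0.2135 0.138 ]
[0.53312842 0.10936632 0.10837352] 6.209345130272786
[[ 1.4  0.4]
 [-0.7 -1.2]
 [ 1.9  4.5]
 [ 1.8  1.4]
 [-3.   1.1]
 [-1.6 -0.6]
 [ 0.3 -2.2]
 [-1.2 -2.1]
 [ 1.1 -1.1]]
[ 0.46453059 -0.19424569  0.1762615 ] [-179.91950414    0.38829191  -14.48246823] 0.06018923057014297 3.7833 [0.49559191 0.03874771 0.79096584]
```

View pics/v3.png

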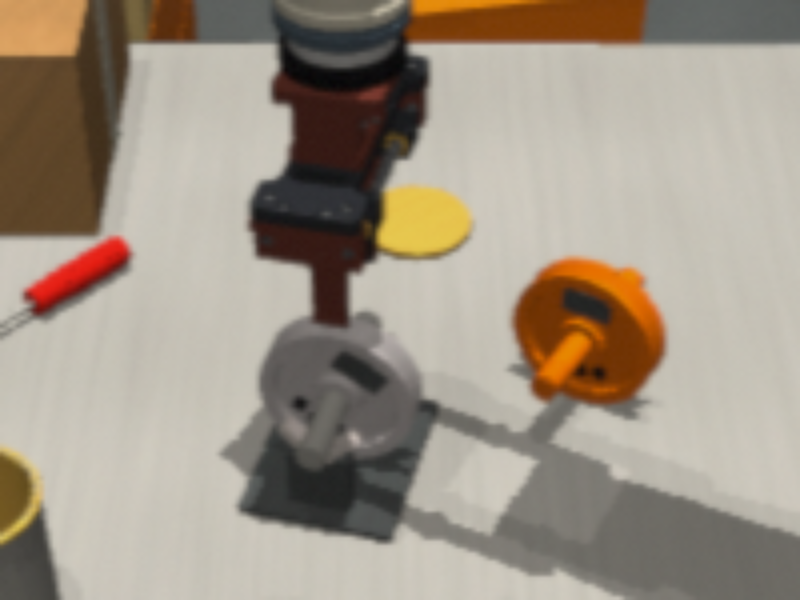

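The fingers straddle the wheel's top at about (330,320) in the crop, so I descend and pinch.

>>> drive_tool:
  motion:
    - {"x": 0,"y": 0,"z": 0.43,"twist": 0,"claw": 60}
    - {"x": 0,"y": 0,"z": 0.43,"twist": 0,"claw": 60}
    - {"x": 0,"y": 0,"z": 0.43,"twist": 0,"claw": 60}
    - {"x": 0,"y": 0,"z": 0.43,"twist": 0,"claw": 60}
    - {"x": 0,"y": 0,"z": 0,"twist": 0,"claw": 60}
    - {"x": 0,"y": 0,"z": 0,"twist": 0,"claw": 15}
    - {"x": 0,"y": 0,"z": 0,"twist": 0,"claw": 15}
    - {"x": 0,"y": 0,"z": 0,"twist": 0,"claw": 15}
    - {"x": 0,"y": 0,"z": 0,"twist": 0,"claw": 15}
    - {"x": 0,"y": 0,"z": 0,"twist": 0,"claw": 15}
    - {"x": 0,"y": 0,"z": 0,"twist": 0,"claw": 15}
    - {"x": 0,"y": 0,"z": 0,"twist": 0,"claw": 15}
  newtons: 35

```text
time_s: 4.78
position: [0.4666, -0.1945, 0.1117]
eef_rot: [-179.9, -0.1, -14.5]
ft_force: [2.1, 4.6, 4.1]
width: 0.0241
finger_force: 35.0
```

>>> drive_tool:
  motion:
    - {"x": 0,"y": 0,"z": -0.2,"twist": 0,"claw": 15}
    - {"x": 0,"y": 0,"z": -0.4,"twist": 0,"claw": 15}
    - {"x": 0,"y": 0,"z": -0.5,"twist": 0,"claw": 15}
    - {"x": 0,"y": 0,"z": -0.5,"twist": 0,"claw": 15}
    - {"x": 0,"y": 0,"z": -0.5,"twist": -0.2,"claw": 15}
    - {"x": 0,"y": 0,"z": -0.4,"twist": -0.5,"claw": 15}
    - {"x": 0,"y": 0,"z": -0.2,"twist": -0.6,"claw": 15}
    - {"x": 0,"y": 0,"z": 0,"twist": -0.6,"claw": 15}
    - {"x": 0,"y": 0,"z": 0,"twist": -0.6,"claw": 15}
    - {"x": 0,"y": 0,"z": 0,"twist": -0.5,"claw": 15}
    - {"x": 0,"y": 0,"z": 0,"twist": -0.3,"claw": 15}
    - {"x": 0,"y": 0,"z": 0,"twist": -0.15,"claw": 15}

```text
time_s: 5.78
position: [0.4652, -0.1955, 0.2173]
eef_rot: [-179.9, 0.2, 6.2]
ft_force: [0.4, 0.1, -7.4]
width: 0.0236
finger_force: 35.0
```

>>> drive_tool:
  motion:
    - {"x": 0.1,"y": -0.3,"z": 0,"twist": 0,"claw": 15}
    - {"x": 0.2,"y": -0.6,"z": 0,"twist": 0,"claw": 15}
    - {"x": 0.25,"y": -0.75,"z": 0,"twist": 0,"claw": 15}
    - {"x": 0.25,"y": -0.75,"z": 0,"twist": 0,"claw": 15}
    - {"x": 0.25,"y": -0.75,"z": 0,"twist": 0,"claw": 15}
    - {"x": 0.25,"y": -0.75,"z": 0,"twist": 0,"claw": 15}
    - {"x": 0.25,"y": -0.75,"z": 0,"twist": 0,"claw": 15}
    - {"x": 0.25,"y": -0.75,"z": 0,"twist": 0,"claw": 15}
    - {"x": 0.25,"y": -0.75,"z": 0,"twist": 0,"claw": 15}
    - {"x": 0.22,"y": -0.7,"z": 0,"twist": 0,"claw": 15}
    - {"x": 0.15,"y": -0.4,"z": 0,"twist": 0,"claw": 15}
    - {"x": 0.05,"y": -0.12,"z": 0,"twist": 0,"claw": 15}

```text
time_s: 6.78
position: [0.5321, 0.1119, 0.2177]
eef_rot: [-179.9, 0.1, 6.3]
ft_force: [-0.2, -0.2, -7.2]
width: 0.0239
finger_force: 35.0
```

>>> drive_tool:
  motion:
    - {"x": 0,"y": 0,"z": 0.3,"twist": 0,"claw": 15}
    - {"x": 0,"y": 0,"z": 0.3,"twist": 0,"claw": 15}
    - {"x": 0,"y": 0,"z": 0.3,"twist": 0,"claw": 15}
    - {"x": 0,"y": 0,"z": 0,"twist": 0,"claw": 15}
    - {"x": 0,"y": 0,"z": 0,"twist": 0,"claw": 15}

```text
time_s: 7.2
position: [0.5315, 0.1072, 0.1807]
eef_rot: [180.0, 0.2, 6.1]
ft_force: [0.7, 0.5, -7.5]
width: 0.0239
finger_force: 35.0
```

```bash
python3 - <<'E'
from h import *
a=save("side","s3");b=save("top","t3")
cv2.imwrite("pics/v4.png",cv2.resize(a[180:330,130:330],(800,600))[:,:,::-1])
marks(["side","top"],["pulley","stand","roller_seat","knob_top","rim_heavy","tin_a","wrench"],.3)
s=ctrl.read_state();print(s["position"],s["eef_rot"],s["width"],s["time_s"],s["ft_force"],s["moment"])
E
```

```text
side pulley 0.93 [ 0.2922 -0.2749  0.0563] [316. 141.]
side pulley 0.65 [0.2923 0.1842 0.0547] [333. 281.]
side stand 0.89 [ 0.5361  0.1081 -0.0013] [224. 264.]
side roller_seat 0.72 [0.5346 0.1143 0.0764] [222. 247.]
side knob_top 0.44 [0.5823 0.2127 0.1402] [193. 269.]
side rim_heavy 0.96 [ 0.289  -0.2708  0.0907] [318. 133.]
side rim_heavy 0.73 [0.2927 0.1855 0.0889] [335. 273.]
side rim_heavy 0.61 [0.5187 0.1053 0.1712] [227. 217.]
side tin_a 0.6 [ 6.955e-01 -4.810e-02 -6.000e-04] [167. 213.]
side wrench 0.85 [ 4.319e-01 -4.180e-02  1.000e-04] [267. 216.]
top pulley 0.66 [0.5306 0.1068 0.1394] [197. 177.]
top pulley 0.59 [ 0.2907 -0.2665  0.0567] [342. 280.]
top pulley 0.48 [0.2857 0.188  0.0527] [164. 277.]
top stand 0.74 [ 0.5292  0.1099 -0.0032] [201. 189.]
top roller_seat 0.97 [0.5348 0.1086 0.0818] [199. 180.]
top rim_heavy 0.74 [0.5158 0.1046 0.1649] [197. 180.]
top rim_heavy 0.72 [0.2868 0.1872 0.0916] [162. 276.]
top rim_heavy 0.6 [ 0.2876 -0.2723  0.0852] [347. 281.]
top tin_a 0.72 [ 6.932e-01 -4.780e-02  1.000e-04] [259. 134.]
top wrench 0.57 [ 4.276e-01 -4.260e-02  1.000e-04] [255. 227.]
top wrench 0.41 [ 0.6957 -0.0478 -0.    ] [259. 133.]
[0.53248713 0.10838675 0.18281486] [1.79999644e+02 1.60789731e-03 6.17859682e+00] 0.02402457691908175 8.0 [-0.90605258  0.10247521 -7.31912157] [-0.02504756 -0.01387327  0.01414085]
```

View pics/v4.png

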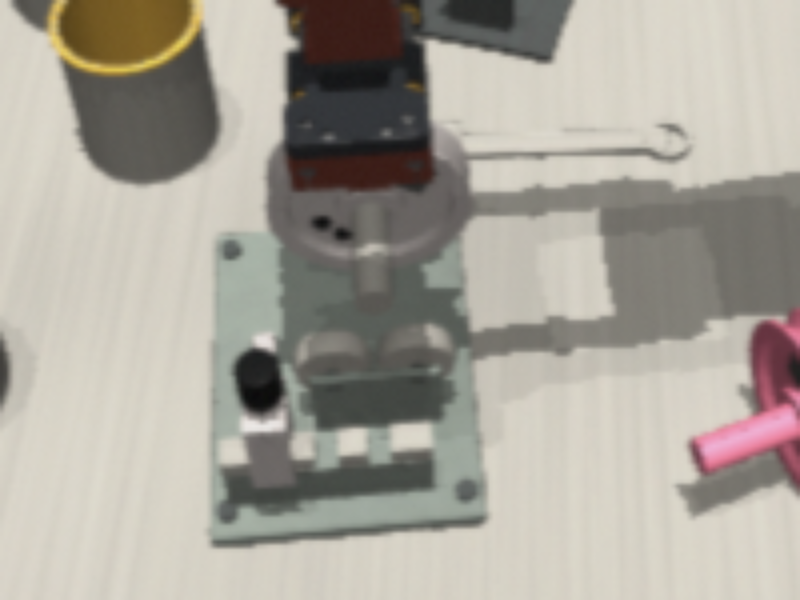

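The pulley hangs level over the stand at (370,200) in the crop. The rollers are clear at (330,355) and (415,350), and the knob is at (260,380). Lowering.

>>> drive_tool:
  motion:
    - {"x": 0,"y": -0.03,"z": 0.3,"twist": 0,"claw": 15}
    - {"x": 0,"y": 0,"z": 0.4,"twist": 0,"claw": 15}
    - {"x": 0,"y": 0,"z": 0.35,"twist": 0,"claw": 15}
    - {"x": 0,"y": 0,"z": 0.2,"twist": 0,"claw": 15}
    - {"x": 0,"y": 0,"z": 0.05,"twist": 0,"claw": 15}
    - {"x": 0,"y": 0,"z": 0.05,"twist": 0,"claw": 15}
    - {"x": 0,"y": 0,"z": 0.05,"twist": 0,"claw": 15}
    - {"x": 0,"y": 0,"z": 0,"twist": 0,"claw": 15}
    - {"x": 0,"y": 0,"z": 0,"twist": 0,"claw": 15}

```text
time_s: 8.75
position: [0.5327, 0.1096, 0.1276]
eef_rot: [-180.0, -0.1, 6.2]
ft_force: [0.1, 0.6, -6.7]
width: 0.0241
finger_force: 35.0
```

>>> drive_tool:
  motion:
    - {"x": 0,"y": 0,"z": 0.03,"twist": 0,"claw": 15}
    - {"x": 0,"y": 0,"z": 0.03,"twist": 0,"claw": 15}
    - {"x": 0,"y": 0,"z": 0.03,"twist": 0,"claw": 15}
    - {"x": 0,"y": 0,"z": 0,"twist": 0,"claw": 15}
    - {"x": 0,"y": 0,"z": 0,"twist": 0,"claw": 15}

```text
time_s: 9.17
position: [0.5329, 0.1096, 0.1239]
eef_rot: [-180.0, -0.1, 6.2]
ft_force: [2.6, 0.6, -5.1]
width: 0.0242
finger_force: 35.0
```

>>> drive_tool:
  motion:
    - {"x": 0.02,"y": 0,"z": 0.02,"twist": 0,"claw": 15}
    - {"x": 0,"y": 0,"z": 0.02,"twist": 0,"claw": 15}
    - {"x": 0,"y": 0,"z": 0,"twist": 0,"claw": 15}
    - {"x": 0,"y": 0,"z": 0,"twist": 0,"claw": 15}

```text
time_s: 9.5
position: [0.5341, 0.1098, 0.1225]
eef_rot: [-180.0, -0.2, 6.2]
ft_force: [4.7, 0.2, -2.7]
width: 0.0241
finger_force: 35.0
```

>>> drive_tool:
  motion:
    - {"x": 0.03,"y": 0,"z": 0.02,"twist": 0,"claw": 15}
    - {"x": 0,"y": 0,"z": 0,"twist": 0,"claw": 15}
    - {"x": 0,"y": 0,"z": 0,"twist": 0,"claw": 15}
  newtons: 10

```text
time_s: 9.75
position: [0.5345, 0.1098, 0.1216]
eef_rot: [-180.0, -0.0, 6.2]
ft_force: [1.5, 0.1, 1.5]
width: 0.0238
finger_force: 10.0
```

>>> drive_tool:
  motion:
    - {"x": 0,"y": 0,"z": 0,"twist": 0,"claw": 50}
    - {"x": 0,"y": 0,"z": 0,"twist": 0,"claw": 50}
    - {"x": 0,"y": 0,"z": 0,"twist": 0,"claw": 50}
    - {"x": 0,"y": 0,"z": 0,"twist": 0,"claw": 50}
    - {"x": 0,"y": 0,"z": 0,"twist": 0,"claw": 50}
    - {"x": 0,"y": 0,"z": -0.3,"twist": 0,"claw": 50}
    - {"x": 0,"y": 0,"z": -0.5,"twist": 0,"claw": 50}
    - {"x": 0,"y": 0,"z": -0.5,"twist": 0,"claw": 50}
    - {"x": 0,"y": 0,"z": -0.5,"twist": 0,"claw": 50}
    - {"x": 0,"y": 0,"z": -0.5,"twist": 0,"claw": 50}
    - {"x": 0,"y": 0,"z": -0.3,"twist": 0,"claw": 50}
    - {"x": 0,"y": 0,"z": 0,"twist": 0,"claw": 50}

```text
time_s: 10.75
position: [0.5354, 0.1099, 0.2291]
eef_rot: [-180.0, -0.4, 6.2]
ft_force: [0.1, -0.1, -0.1]
width: 0.0503
finger_force: 0.0
```

>>> drive_tool:
  motion:
    - {"x": 0,"y": 0,"z": 0,"twist": -1,"claw": 50}
    - {"x": 0,"y": 0,"z": 0,"twist": -1,"claw": 50}
    - {"x": 0,"y": 0,"z": 0,"twist": -1,"claw": 50}
    - {"x": 0,"y": 0,"z": 0,"twist": -1,"claw": 50}
    - {"x": 0,"y": 0,"z": 0,"twist": -1,"claw": 50}
    - {"x": 0,"y": 0,"z": 0,"twist": -1,"claw": 50}
    - {"x": 0,"y": 0,"z": 0,"twist": -1,"claw": 50}
    - {"x": 0,"y": 0,"z": 0,"twist": -1,"claw": 50}
    - {"x": 0,"y": 0,"z": 0,"twist": -1,"claw": 50}
    - {"x": 0,"y": 0,"z": 0,"twist": -1,"claw": 50}
    - {"x": 0,"y": 0,"z": 0,"twist": -1,"claw": 50}
    - {"x": 0,"y": 0,"z": 0,"twist": -1,"claw": 50}

```text
time_s: 11.75
position: [0.534, 0.1097, 0.2234]
eef_rot: [-179.9, 0.0, 78.5]
ft_force: [-0.4, 0.9, 0.4]
width: 0.0497
finger_force: 0.0
```

>>> drive_tool:
  motion:
    - {"x": 0,"y": 0,"z": 0,"twist": -1,"claw": 50}
    - {"x": 0,"y": 0,"z": 0,"twist": -1,"claw": 50}
    - {"x": 0,"y": 0,"z": 0,"twist": -1,"claw": 50}
    - {"x": 0.4,"y": 0.25,"z": 0,"twist": 0,"claw": 50}
    - {"x": 0.5,"y": 0.3,"z": 0,"twist": 0,"claw": 50}
    - {"x": 0.5,"y": 0.3,"z": 0,"twist": 0,"claw": 50}
    - {"x": 0.5,"y": 0.3,"z": 0,"twist": 0,"claw": 50}
    - {"x": 0.4,"y": 0.2,"z": 0,"twist": 0,"claw": 50}
    - {"x": 0.17,"y": 0.05,"z": 0,"twist": 0,"claw": 50}
    - {"x": 0,"y": 0,"z": 0,"twist": 0,"claw": 50}
    - {"x": 0,"y": 0,"z": 0,"twist": 0,"claw": 50}
    - {"x": 0,"y": 0,"z": 0,"twist": 0,"claw": 50}

```text
time_s: 12.75
position: [0.5791, 0.2131, 0.2247]
eef_rot: [-180.0, 0.0, 96.1]
ft_force: [-0.5, 0.1, -0.2]
width: 0.0501
finger_force: 0.0
```

>>> drive_tool:
  motion:
    - {"x": 0,"y": 0,"z": 0,"twist": 0,"claw": 50}
    - {"x": 0,"y": 0,"z": 0,"twist": 0,"claw": 50}
    - {"x": 0,"y": 0,"z": 0,"twist": 0,"claw": 50}
    - {"x": 0,"y": 0,"z": 0,"twist": 0,"claw": 50}
    - {"x": 0,"y": 0,"z": 0,"twist": 0,"claw": 50}
    - {"x": 0,"y": 0,"z": 0,"twist": 0,"claw": 50}
    - {"x": 0,"y": 0,"z": 0,"twist": 0,"claw": 50}
    - {"x": 0,"y": 0,"z": 0,"twist": 0,"claw": 50}
    - {"x": 0,"y": 0,"z": 0,"twist": 0,"claw": 50}
    - {"x": 0,"y": 0,"z": 0,"twist": 0,"claw": 50}
    - {"x": 0,"y": 0,"z": 0,"twist": 0,"claw": 50}
    - {"x": 0,"y": 0,"z": 0,"twist": 0,"claw": 50}

```text
time_s: 13.75
position: [0.5794, 0.2141, 0.2248]
eef_rot: [-180.0, -0.0, 96.2]
ft_force: [-0.3, 0.3, -0.2]
width: 0.0501
finger_force: 0.0
```

```bash
python3 - <<'E'
from h import *
a=save("side","s4");b=save("top","t4")
cv2.imwrite("pics/v5.png",cv2.resize(a[180:330,130:330],(800,600))[:,:,::-1])
marks(["side","top"],["pulley","rim_heavy","knob_top"],.3)
s=ctrl.read_state();print(s["position"],s["eef_rot"],s["width"],s["time_s"],s["ft_force"])
E
```

```text
side pulley 0.91 [ 0.2889 -0.2735  0.0575] [317. 141.]
side pulley 0.76 [0.537  0.1114 0.0789] [221. 245.]
side pulley 0.68 [0.2919 0.1859 0.0517] [333. 282.]
side rim_heavy 0.9 [0.5362 0.1104 0.0483] [222. 253.]
side rim_heavy 0.86 [0.2954 0.1865 0.0887] [334. 273.]
side rim_heavy 0.6 [ 0.2896 -0.2696  0.0908] [318. 133.]
side knob_top 0.43 [0.5821 0.2131 0.1401] [193. 269.]
top pulley 0.96 [0.5329 0.1077 0.08  ] [199. 181.]
top pulley 0.93 [ 0.2912 -0.2664  0.0559] [342. 280.]
top rim_heavy 0.82 [ 0.2906 -0.2711  0.0866] [346. 280.]
top rim_heavy 0.67 [0.5326 0.106  0.0423] [201. 184.]
top rim_heavy 0.32 [ 0.4604 -0.1952  0.0011] [311. 217.]
[0.57940708 0.21402101 0.22486953] [ 1.79996497e+02 -2.33486551e-03  9.61746603e+01] 0.050091875165186976 14.15 [-0.1977864  -0.64230606 -0.9139302 ]
```

View pics/v5.png

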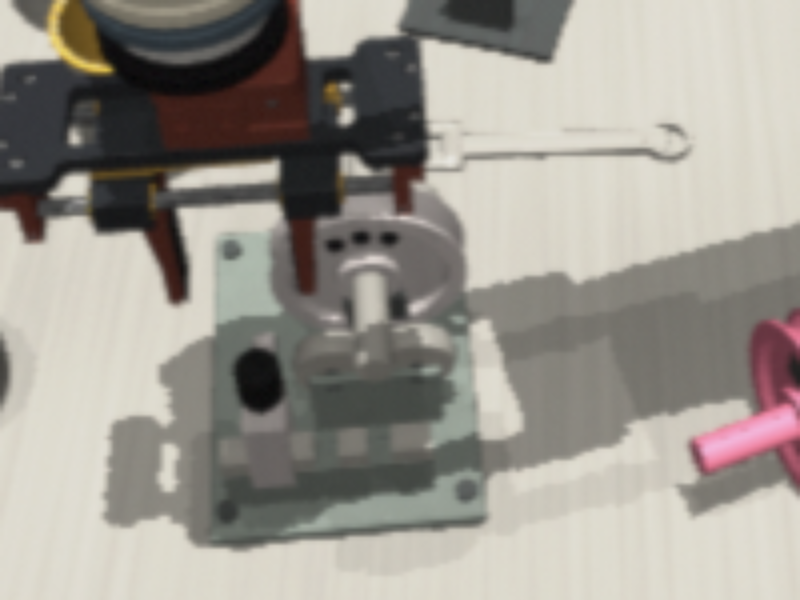

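The pulley sits on all four rollers: the shaft is at (370,310), and the three holes at (335–390,240) are on top, so the heavy block is down. The networks agree (rim_heavy 3 cm below the axis). The knob at (260,380) is under the gripper. I wait a little more, then descend.

>>> drive_tool:
  motion:
    - {"x": 0,"y": 0,"z": 0,"twist": 0,"claw": 50}
    - {"x": 0,"y": 0,"z": 0,"twist": 0,"claw": 50}
    - {"x": 0,"y": 0,"z": 0,"twist": 0,"claw": 50}
    - {"x": 0,"y": 0,"z": 0,"twist": 0,"claw": 50}
    - {"x": 0,"y": 0,"z": 0,"twist": 0,"claw": 50}
    - {"x": 0,"y": 0,"z": 0,"twist": 0,"claw": 50}
    - {"x": 0,"y": 0,"z": 0,"twist": 0,"claw": 50}
    - {"x": 0,"y": 0,"z": 0,"twist": 0,"claw": 50}
    - {"x": 0,"y": 0,"z": 0,"twist": 0,"claw": 50}
    - {"x": 0,"y": 0,"z": 0,"twist": 0,"claw": 50}
    - {"x": 0,"y": 0,"z": 0,"twist": 0,"claw": 50}
    - {"x": 0,"y": 0,"z": 0,"twist": 0,"claw": 50}

```text
time_s: 15.15
position: [0.5794, 0.214, 0.2248]
eef_rot: [180.0, -0.0, 96.2]
ft_force: [0.7, -0.9, 0.5]
width: 0.05
finger_force: 0.0
```

>>> drive_tool:
  motion:
    - {"x": 0,"y": 0.01,"z": 0.2,"twist": 0,"claw": 50}
    - {"x": 0,"y": 0.01,"z": 0.3,"twist": 0,"claw": 50}
    - {"x": 0,"y": 0,"z": 0.4,"twist": 0,"claw": 50}
    - {"x": 0,"y": 0,"z": 0.4,"twist": 0,"claw": 50}
    - {"x": 0,"y": 0,"z": 0.4,"twist": 0,"claw": 50}
    - {"x": 0,"y": 0,"z": 0.3,"twist": 0,"claw": 50}
    - {"x": 0,"y": 0,"z": 0.2,"twist": 0,"claw": 50}
    - {"x": 0,"y": 0,"z": 0.02,"twist": 0,"claw": 50}
    - {"x": 0,"y": 0,"z": 0,"twist": 0,"claw": 50}
    - {"x": 0,"y": 0,"z": 0,"twist": 0,"claw": 50}

```text
time_s: 15.98
position: [0.5805, 0.2142, 0.137]
eef_rot: [179.9, -0.0, 96.2]
ft_force: [0.9, 0.2, -0.3]
width: 0.0501
finger_force: 0.0
```

>>> drive_tool:
  motion:
    - {"x": 0,"y": 0,"z": 0,"twist": 0,"claw": 15}
    - {"x": 0,"y": 0,"z": 0,"twist": 0,"claw": 15}
    - {"x": 0,"y": 0,"z": 0,"twist": 0,"claw": 15}
    - {"x": 0,"y": 0,"z": 0,"twist": 0,"claw": 15}
    - {"x": 0,"y": 0,"z": 0,"twist": 0,"claw": 15}
    - {"x": 0,"y": 0,"z": 0,"twist": 0,"claw": 15}
  newtons: 20

```text
time_s: 16.48
position: [0.5804, 0.2142, 0.1365]
eef_rot: [180.0, -0.0, 96.2]
ft_force: [0.1, -0.2, 1.2]
width: 0.0236
finger_force: 20.0
```

>>> drive_tool:
  motion:
    - {"x": 0,"y": 0,"z": -0.1,"twist": 0,"claw": 15}
    - {"x": 0,"y": 0,"z": -0.15,"twist": 0,"claw": 15}
    - {"x": 0,"y": 0,"z": -0.15,"twist": 0,"claw": 15}
    - {"x": 0,"y": 0,"z": 0,"twist": 0,"claw": 15}
    - {"x": 0,"y": 0,"z": 0,"twist": 0,"claw": 15}
    - {"x": 0,"y": 0,"z": 0,"twist": 0,"claw": 15}

```text
time_s: 16.98
position: [0.5803, 0.2141, 0.1519]
eef_rot: [180.0, -0.0, 96.2]
ft_force: [1.0, -0.3, -3.0]
width: 0.0237
finger_force: 20.0
```

>>> drive_tool:
  motion:
    - {"x": 0,"y": -0.1,"z": 0,"twist": 0,"claw": 15}
    - {"x": 0,"y": -0.15,"z": 0,"twist": 0,"claw": 15}
    - {"x": 0,"y": -0.2,"z": 0,"twist": 0,"claw": 15}
    - {"x": 0,"y": -0.25,"z": 0,"twist": 0,"claw": 15}
    - {"x": 0,"y": -0.25,"z": 0,"twist": 0,"claw": 15}
    - {"x": 0,"y": -0.2,"z": 0,"twist": 0,"claw": 15}
    - {"x": 0,"y": -0.15,"z": 0,"twist": 0,"claw": 15}
    - {"x": 0,"y": -0.1,"z": 0,"twist": 0,"claw": 15}
    - {"x": 0,"y": 0,"z": 0,"twist": 0,"claw": 15}
    - {"x": 0,"y": 0,"z": 0,"twist": 0,"claw": 15}
    - {"x": 0,"y": 0,"z": 0,"twist": 0,"claw": 15}

```text
time_s: 17.9
position: [0.5245, 0.2079, 0.1519]
eef_rot: [-180.0, 0.0, 96.2]
ft_force: [0.2, -1.8, -3.2]
width: 0.0237
finger_force: 20.0
```

>>> drive_tool:
  motion:
    - {"x": 0,"y": 0,"z": 0.1,"twist": 0,"claw": 15}
    - {"x": 0,"y": 0,"z": 0.1,"twist": 0,"claw": 15}
    - {"x": 0,"y": 0,"z": 0,"twist": 0,"claw": 15}
    - {"x": 0,"y": 0,"z": 0,"twist": 0,"claw": 15}
    - {"x": 0,"y": 0,"z": 0,"twist": 0,"claw": 15}

```text
time_s: 18.32
position: [0.5245, 0.2079, 0.1438]
eef_rot: [-180.0, 0.0, 96.2]
ft_force: [0.4, -3.2, -2.0]
width: 0.0233
finger_force: 20.0
```

>>> drive_tool:
  motion:
    - {"x": 0,"y": 0,"z": 0.1,"twist": 0,"claw": 15}
    - {"x": 0,"y": 0,"z": 0.09,"twist": 0,"claw": 15}
    - {"x": 0,"y": 0,"z": 0,"twist": 0,"claw": 15}
    - {"x": 0,"y": 0,"z": 0,"twist": 0,"claw": 15}
    - {"x": 0,"y": 0,"z": 0,"twist": 0,"claw": 15}

```text
time_s: 18.73
position: [0.5247, 0.208, 0.1365]
eef_rot: [180.0, 0.0, 96.2]
ft_force: [1.0, -3.0, -0.6]
width: 0.0235
finger_force: 20.0
```

Down at the starting height. I release and lift away.

>>> drive_tool:
  motion:
    - {"x": 0,"y": 0,"z": 0,"twist": 0,"claw": 45}
    - {"x": 0,"y": 0,"z": 0,"twist": 0,"claw": 45}
    - {"x": 0,"y": 0,"z": 0,"twist": 0,"claw": 45}
    - {"x": 0,"y": 0,"z": 0,"twist": 0,"claw": 45}
    - {"x": 0,"y": 0,"z": -0.2,"twist": 0,"claw": 45}
    - {"x": 0,"y": 0,"z": -0.5,"twist": 0,"claw": 45}
    - {"x": 0,"y": 0,"z": -0.5,"twist": 0,"claw": 45}
    - {"x": 0,"y": 0,"z": -0.5,"twist": 0,"claw": 45}
    - {"x": 0,"y": 0,"z": -0.5,"twist": 0,"claw": 45}
    - {"x": 0,"y": 0,"z": -0.3,"twist": 0,"claw": 45}
    - {"x": 0,"y": 0,"z": 0,"twist": 0,"claw": 45}
    - {"x": 0,"y": 0,"z": 0,"twist": 0,"claw": 45}

```text
time_s: 19.73
position: [0.5248, 0.2082, 0.237]
eef_rot: [179.9, -0.0, 96.2]
ft_force: [-0.4, -0.3, -0.4]
width: 0.0449
finger_force: 0.0
```

```bash
python3 - <<'E'
from h import *
a=save("side","s5");b=save("top","t5")
cv2.imwrite("pics/v6.png",cv2.resize(a[180:330,130:330],(800,600))[:,:,::-1])
marks(["side","top"],["pulley","rim_heavy","knob_top"],.3)
s=ctrl.read_state();print(s["position"],s["time_s"],s["ft_force"])
E
```

```text
side pulley 0.92 [0.5359 0.1104 0.0837] [222. 244.]
side pulley 0.87 [0.2933 0.1885 0.0529] [333. 283.]
side pulley 0.62 [ 0.2902 -0.2708  0.0568] [317. 142.]
side rim_heavy 0.86 [0.5345 0.1115 0.0501] [223. 253.]
side rim_heavy 0.72 [ 0.2868 -0.2747  0.0892] [319. 132.]
side rim_heavy 0.64 [0.2924 0.1867 0.089 ] [335. 273.]
side knob_top 0.59 [0.5235 0.2088 0.1399] [223. 267.]
top pulley 0.67 [ 0.2916 -0.267   0.0542] [342. 280.]
top pulley 0.63 [0.5319 0.1103 0.0788] [198. 181.]
top rim_heavy 0.97 [ 0.2926 -0.2706  0.0882] [346. 279.]
top rim_heavy 0.8 [0.535  0.1108 0.0445] [199. 183.]
top rim_heavy 0.56 [ 6.946e-01 -4.660e-02 -3.000e-04] [259. 134.]
[0.52433266 0.20803756 0.23566385] 20.1333 [-1.27331882 -0.19527333  1.38517005]
```

View pics/v6.png

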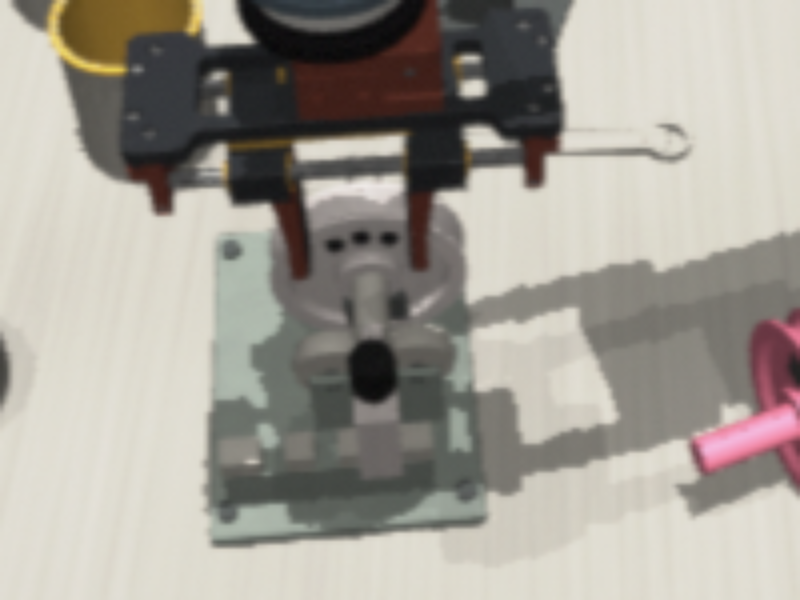

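The knob at (373,370) is down in the last notch, with the keeper over the shaft. The pulley's holes are still on top, so it hasn't turned. Handing in.

```bash
python3 -c "
from bench import ctrl
print(ctrl.finish_job())"
```

```text
the job is handed in; nothing more can be done
None
```

I handed the job in at about 20 s: the last pictures show the pulley at rest on the rollers, heavy side down, the keeper's knob down in the last notch and the arm clear; the wrench and tin were left alone, and the hand-in call returned no verdict.

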